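Shut the typewriter lid, then hold up the round eraser with tongs

TASK

I am about to rub out pencil marks and want no crumbs in the typewriter: first push its open hinged lid down and press until it is fully home, and leave it shut. Then pick up the steel tongs, close them on the round eraser in the aluminium tray (the fingers must never touch that eraser) and lift it about 15 cm above the desk. Finish while still holding it up in the air with the tongs; the two rectangular erasers stay in the tray and everything else on the desk stays where it is.

Things in the scene. Friction and masses are not known exactly. Their poses are not given: they have to be found in the camera images.
- typewriter: Grey plastic typewriter, fixed to the desk, 280 deep (x) x 300 wide (y); origin on the desk at the centre of its footprint. Its -x side is the keyboard (57 mm high, x -140 to -67); the rear housing (x -67 to +140) is 100 mm high with an open well under the lid; the black platen roller behind the lid reaches 127 mm high.
- typewriter_lid (a joint): Opening angle of the typewriter's lid, rad: 0 = shut, fully home at its stop; starts 0.35 to 0.7. Grey flat panel, 140 mm from hinge to free edge, 255 wide, 6 thick, hinged on its +x side, free edge towards the typewriter's -x. A stiff hinge keeps it where it is left; about 3 N down, 100 mm from the hinge, moves it. Shut, its top is 106 mm above the desk.
- lid_hinge (a point): Middle of the lid's hinge line at the height of the shut lid's top face, 106 mm above the desk; fixed to the typewriter, 85 mm towards its +x from its origin; axes as the typewriter's. A push straight down 95 to 100 mm (horizontally) in front of it, towards the typewriter's -x, meets the lid from every start angle.
- lid_edge (a point): Middle of the lid's free edge, on its top face, 140 mm from the hinge; moves with the lid.
- tray: Shallow aluminium tray, fixed, 90 (x) x 200 (y) x 16 mm high, walls 4 mm, floor 4 mm thick; origin at the centre of its underside on the desk. Three erasers stand in a row along its y, about 58 mm apart.
- eraser_round: The round white eraser: upright cylinder 28 mm in diameter, 26 mm tall, about 25 g; origin at the centre of its underside, on the tray floor (4 mm above the desk). In the middle or either end place of the row.
- eraser_block_a: Rectangular white eraser 42 x 24 x 24 mm, long side roughly across the row (along the tray's x); origin at the centre of its underside. Stays in the tray.
- eraser_block_b: Second rectangular white eraser, the same as the first.
- tongs: Steel spring tongs, 0.12 kg, 220 mm long, 56 mm high, standing on the desk on heel and tips, tips towards its +x; they open and close horizontally along its y. Origin on the desk plane under the grip plates. Heel block at x -116 to -88, full height. Two flat arms 37 to 55 mm up; at x 85 to 105 each bends down into a flat tip, 20 mm wide, 4 thick, reaching down to 0.
- tongs_left (a joint): Closing angle of each tongs arm, rad: 0 = sprung open (tips 51 mm apart inside, 59 outside), about 0.06 = closed on the 28 mm round eraser, arms then parallel; at most 0.12. The tips close about twice as far as the grip plates. Squeezed only 1 or 2 mm at the plates, the tongs can be lifted and carried with the tips still open.
- tongs_grip (a point): Centre between the tongs' two black rubber grip plates (on the arms' outer sides, 50 mm long, 22 high), 46 mm above the tongs' origin; gripping here lifts them in balance. About 56 mm across the plates when open; they begin to close at 5 N; at about 45 mm across and 7 N the tips meet the round eraser, any further squeeze pinches it. Axes as the tongs'.
- tongs_tips (a point): Centre between the tongs' two tips, 95 mm from the grip centre towards the tongs' +x and 11 mm above the tips' lower ends (35 mm lower than the grip centre).
- mug: White ceramic mug of pencils, 80 mm across, about 195 mm tall with pencils; origin under its centre. Leave alone.
- paperweight: Glass dome paperweight, 74 mm across, 40 mm tall; origin under its centre. Leave alone.
- stapler: Steel stapler 150 x 36 x 60 mm, its arm up; origin under its centre. Leave alone.
- glue_bottle: White plastic glue bottle, 40 mm across, 110 mm tall; origin under its centre. Leave alone.
There are look-alikes about, which are no part of the job. Leave any pink or red look-alike of the eraser_block_a alone.

How it is judged (in metres and radians):
On the way, in this order (a step that is already met when the one before it is completed fails the run):
1. the typewriter's lid is pressed fully shut (value of joint typewriter_lid below 0.03 rad and height (world z) of tongs below 0.02 m), for 0.2 s.
2. the tongs are gripped and lifted off the desk (height (world z) of tongs_grip above 0.066 m and contact force between the fingers and tongs above 1 N), for 0.1 s.
At the end, for the whole second after the job is handed in: Lid within 0.03 rad of shut. The gripper holds the tongs, their tips pinch the round eraser (over 0.3 N), its underside over 110 mm above the desk, at rest; robot and other things touch neither eraser nor tongs otherwise. Both rectangular erasers in the tray (within 100 mm of its centre) (height (world z) of eraser_round above 0.11 m and contact force between tongs and eraser_round above 0.3 N and contact force between the fingers and tongs above 1 N and contact force between each of the arm, the fingers and eraser_round below 0.05 N and linear speed of eraser_round below 0.05 m/s and contact force between each of tongs, eraser_round and typewriter below 0.05 N and contact force between each of tongs, eraser_round and tray below 0.05 N and contact force between each of tongs, eraser_round and mug below 0.05 N and value of joint typewriter_lid below 0.03 rad and height (world z) of each of eraser_block_a, eraser_block_b below 0.03 m and horizontal distance between each of eraser_block_a, eraser_block_b and tray below 0.1 m); the arm keeps its last pose, push and grip.
It fails at once if the robot touches the round eraser itself (contact force between any of the fingers, the arm and eraser_round above 0.3 N).
It fails at once if something else on the desk is shoved by more than 30 mm (distance of any of mug, paperweight, stapler, glue_bottle from where it was at the start of the episode above 0.03 m).
It fails at once if a rectangular eraser leaves the tray (height (world z) of any of eraser_block_a, eraser_block_b above 0.06 m or horizontal distance between any of eraser_block_a, eraser_block_b and tray above 0.12 m).
It also fails if it takes over 64 s, if anything falls off the work surface, if the arm or the gripper's body presses on something with over 40 N, if the wrist force passes 120 N, or if a joint passes its speed limit or range.

ROBOT

A 6-joint arm with a two-finger parallel gripper is mounted at the origin on the work surface. World frame = base frame: x ahead of the robot, y to its left, z up, the work surface at z = 0. Lengths are in mm, angles in degrees, forces in N, time in s.
With the tool pointing down it reaches from about 300 to 850 mm from the base axis. Payload 4.2 kg.
Tool frame: the origin (TCP) lies midway between the tips of the shut fingers; the grasp point (between the pads) lies env.grip_depth behind it (env.grip_depth is the distance from the TCP to the grasp point, in mm); z points along the fingers, y is the direction in which the jaws open and shut (so a half turn about z gives the same grasp; the last joint's range is limited). The gripper opens to 91 mm and grips with 3 to 60 N. Pads are 32 mm wide; open, the fingers measure 118 mm over their backs; the gripper's body (76 mm by 178 mm) begins 60 mm behind the grasp point.
Start: joints at [74.313, 18.312, 89.639, -0, 72.044, -1.146], TCP at [144.375, 556.596, 213.976] pointing down, gripper open.
Joint ranges: [-177.97, 177.97], [-48.28, 115.42], [12.27, 149.76], [-77.06, 257.06], [2.81, 150.46], [-146.56, 146.56]. Speed limits (degrees/s): [147.25, 147.25, 180, 180, 180, 180].

INTERFACE

Orientations are given as [roll, pitch, yaw] about the fixed x, y, z axes, in that order (R = Rz(yaw) Ry(pitch) Rx(roll)).
In Python, from workcell import env, cams, spotter gives the robot as it stands.
- The arm moves only by the tool apply_moves, never from a script. Its argument "plan" is a list of rows, each an object with "jaw": the closure, from 0 (fully open) to 1 (shut); "delta_pos": the shift along the tool's x, y, z in mm, a list of three; "spin": the turn about the tool's z in rad. In form: [{"jaw": jaw, "delta_pos": [dx, dy, dz], "spin": spin}, ...]. A call has exactly 8 rows; each row is the pose to reach, as a shift and turn from the pose measured when the call began, along the tool's axes at that moment; what a row does not reach only later rows make up. A row lasts 1/8 s, in which the tool goes at most 62.5 mm and 10.7 degrees, less where a joint would pass 70% of its speed; a pose out of reach is approached as far as the arm can. A call with a gripper value outside its range is refused whole. The fingers move at their own pace and stop on an object; "squeeze" is the grip in N (left out, the last holds). Time passes only in rows, so rows that repeat a pose let the fingers close, or fill a call up. It gives the time, the measured TCP pose, the force and the opening at its end, in the units of the state.
- env.state(): the state, without advancing time (a new reading comes with each control period).
- cams.grab_frame(name): name is "side" or "top"; returns the picture (480x640x3 uint8, red, green, blue); there is no depth.
- cams.calibration(name): a dict with "camera_matrix" (3x3 intrinsics, pixels), "rvec" (rotation vector, rad) and "tvec" (3), from world to camera coordinates, as OpenCV has them. Camera axes: x right, y down, z forward; pixel columns grow to the right and rows downward; lengths in mm; the calibration is good to about 2 mm. A picture is of the moment at which its call begins. calibration takes no time and is no camera call.
- env.job_done(): hands the job in, once; it reports no verdict.
Trained networks look in the newest picture that a camera, given by its name, has taken for a name from the list of things; names that differ only in an ending like _2 or _b are one class to them, and where a whole thing is asked for, a point or a joint stands for the part that bears it (a point fixed in the world has none). Each returns a list of dicts, best first, with "confidence" (0 to 1); they miss things now and then, are a little off and sometimes report something else, mostly with a low value. They report only what shows in the picture. A call takes as long as a camera call. They do not tell look-alikes from the thing itself.
- spotter.masks_of(camera, target): "region" (480x640 bool, what is visible of it) and "extent" ([left, top, right, bottom] in pixels, round what is visible of it).
The state is a dict: "time_s": time; "qpos": joint angles; "qvel": joint speeds; "effort": joint torques, N m; "ee_pos": TCP position; "ee_rot": TCP orientation; "force": force on the tool from outside, world axes, zero at the start; "torque": the same for the moment, N m; "gripper_width": finger opening in mm.
Only numpy, scipy, OpenCV 4.12 (cv2) and the standard library are available. Lean on these libraries where they do the work, as an engineer would, in place of code of your own. Each camera call takes 0.05 s, during which the arm holds its last target.

## Working session

There is one attempt and no reset: what is moved stays moved. The work goes in short steps, Python scripts to look and compute and a tool call to move; the robot and the scene stay as the last step left them, time stands still between calls to the robot, and variables do not carry over. Pictures are saved under pics/ and viewed, and the job is handed in when it is done.

Besides the shell and the picture viewer there is one more tool, called by a JSON object that holds its "name" and its "arguments", one argument or row to a line. apply_moves: Moves the arm, as the interface text tells. Its arguments: {"type":"object","properties":{"plan":{"type":"array"},"squeeze":{"type":"number"}},"required":["plan"]}

```bash
mkdir -p pics; ls; python3 - <<'E'
from workcell import env,cams,spotter
import cv2
print(env.state(), env.grip_depth)
for n in ("side","top"):
    im=cams.grab_frame(n); cv2.imwrite(f"pics/{n}0.png",im[:,:,::-1])
    c=cams.calibration(n); print(n,c)
E
```

```text
pics
{'time_s': 0.0, 'qpos': array([ 7.43116921e+01,  1.83522522e+01,  8.97071169e+01, -5.26271618e-04,
        7.20459239e+01, -1.14608417e+00]), 'qvel': array([-0.10986915, -0.03274963,  0.10320874, -0.03732233,  0.04987262,
       -0.04428992]), 'effort': array([-7.67566780e-04, -4.12472105e+01, -2.31967038e+01,  7.27739744e-02,
        4.56952164e-02, -1.39362182e-04]), 'ee_pos': array([144.24073693, 556.07314451, 213.10936587]), 'ee_rot': array([-1.79894718e+02, -1.60578330e-03,  1.65457937e+02]), 'force': array([ 0.48788348, -0.01657618,  0.7812307 ]), 'torque': array([-0.02830426, -0.02860261,  0.03767391]), 'gripper_width': 91.29297122530636} 18.8
side {'camera_matrix': array([[456.56630071,   0.        , 324.48273686],
       [  0.        , 456.56630071, 238.92503888],
       [  0.        ,   0.        ,   1.        ]]), 'rvec': array([ 2.00541294, -0.52262847,  0.30189704]), 'tvec': array([-574.00383766,  183.83009836,  975.75200348])}
top {'camera_matrix': array([[469.21587032,   0.        , 316.95521093],
       [  0.        , 469.21587032, 235.23785951],
       [  0.        ,   0.        ,   1.        ]]), 'rvec': array([ 2.12794541, -2.17391217,  0.15087826]), 'tvec': array([ -87.9282906 ,  621.98043613, 1184.2549502 ])}
```

View pics/side0.png

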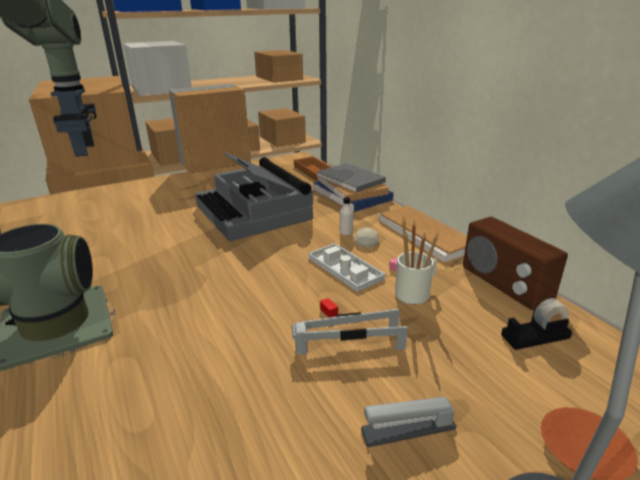

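View pics/top0.png

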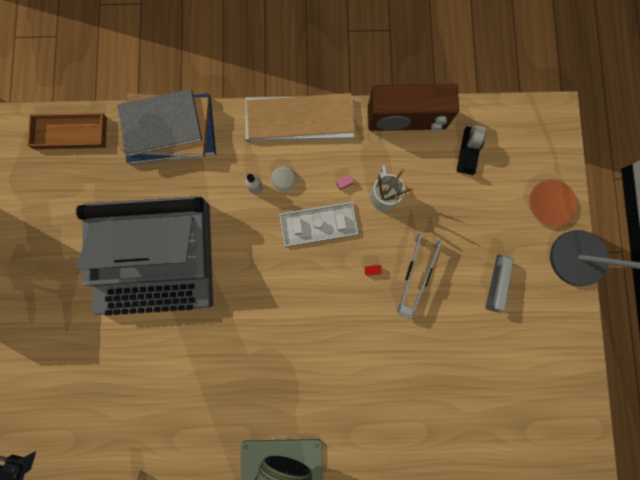

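The side view shows the typewriter near (255,195), lid open; tray at (346,267); tongs at (350,330) with tips at right. The top view shows the typewriter (150,255), the tray (319,225) with three white erasers, the tongs (420,275) with tips up, the mug (388,190), and pink (345,182) and red (373,270) look-alikes.

```bash
cat > h.py <<'E'
from workcell import env,cams,spotter
import cv2, numpy as np
def cal(n):
    c=cams.calibration(n); return c["camera_matrix"],c["rvec"],c["tvec"]
def proj(n,P):
    K,r,t=cal(n); return cv2.projectPoints(np.asarray(P,float).reshape(-1,3),r,t,K,None)[0].reshape(-1,2)
def back(n,uv,z):
    K,r,t=cal(n); R=cv2.Rodrigues(r)[0]
    uv=np.asarray(uv,float).reshape(-1,2); d=(np.linalg.inv(K)@np.c_[uv,np.ones(len(uv))].T)
    d=R.T@d; c=-R.T@np.asarray(t).reshape(3)
    s=(z-c[2])/d[2]; return (c[:,None]+d*s).T
def rect(m):
    c=cv2.findContours(m.astype(np.uint8),0,2)[0]; c=max(c,key=cv2.contourArea); return cv2.minAreaRect(c)
E
python3 - <<'E'
from h import *
T=cams.grab_frame("top"); S=cams.grab_frame("side")
for n in ("top","side"):
    for t in ("typewriter","typewriter_lid","tray","eraser_round","eraser_block_a","tongs","mug","paperweight","glue_bottle","stapler"):
        for d in spotter.masks_of(n,t)[:4]:
            m=d["region"]; ys,xs=np.nonzero(m)
            print(n,t,round(d["confidence"],2),d["extent"],m.sum(),xs.mean().round(1),ys.mean().round(1),[np.round(q,1) for q in rect(m)])
            np.save(f"m_{n}_{t}.npy",m) if d["confidence"]>.5 else 0
for nm,im,(x0,y0,x1,y1) in (("t_tray",T,(260,160,420,280)),("t_tong",T,(350,215,470,335)),("t_tw",T,(70,190,230,320)),("s_tray",S,(280,210,440,330)),("s_tong",S,(270,280,430,400))):
    cv2.imwrite(f"pics/{nm}.png",cv2.resize(im[y0:y1,x0:x1,::-1],None,fx=4.5,fy=4.5,interpolation=2))
E
```

```text
top typewriter 0.74 [77.8, 197.0, 214.3, 318.1] 14492 146.3 255.0 [array([143.2, 256.5]), array([114.2, 137.7]), np.float64(86.3)]
top typewriter 0.55 [244.5, 176.5, 260.0, 194.6] 272 252.7 183.9 [array([252.8, 183.8]), array([20.5, 15.6]), np.float64(45.0)]
top typewriter_lid 0.85 [75.3, 220.7, 191.8, 268.1] 4768 135.2 243.2 [array([133.5, 242.8]), array([ 45.6, 117.9]), np.float64(86.2)]
top typewriter_lid 0.43 [333.4, 216.0, 347.9, 229.4] 128 339.9 222.1 [array([339.8, 221.9]), array([15.9,  8.6]), np.float64(78.7)]
top tray 0.57 [281.0, 203.8, 357.6, 243.4] 2119 318.0 224.3 [array([317.7, 224.2]), array([34. , 75.6]), np.float64(80.3)]
top eraser_round 0.66 [310.6, 216.0, 321.3, 229.3] 93 317.5 222.8 [array([317.5, 223. ]), array([10.,  9.]), np.float64(90.0)]
top eraser_block_a 0.66 [292.1, 215.9, 303.0, 236.8] 140 296.3 225.9 [array([296.3, 226. ]), array([16.4,  8.8]), np.float64(81.9)]
top eraser_block_a 0.6 [337.0, 175.7, 349.5, 189.4] 157 343.9 182.2 [array([343.8, 182.1]), array([ 9.8, 15.7]), np.float64(63.4)]
top eraser_block_a 0.53 [334.2, 215.4, 346.6, 230.6] 153 339.9
[... 2831 characters left out ...]
2 272.5 [array([358.4, 272.3]), array([12.5, 18.3]), np.float64(63.4)]
side mug 0.67 [396.6, 221.1, 439.0, 304.8] 2158 414.4 270.5 [array([416.3, 262.8]), array([39.3, 82.2]), np.float64(8.1)]
side mug 0.34 [292.3, 307.2, 407.2, 354.1] 2179 349.1 328.5 [array([349. , 330.9]), array([ 39.6, 114.2]), np.float64(87.1)]
side paperweight 0.86 [354.9, 229.6, 378.6, 246.8] 389 366.2 237.2 [array([366.5, 236.5]), array([19., 25.]), np.float64(90.0)]
side glue_bottle 0.72 [336.0, 197.5, 355.7, 233.4] 407 346.1 216.9 [array([346.5, 215.5]), array([37., 13.]), np.float64(90.0)]
side stapler 0.65 [361.2, 395.4, 452.4, 448.2] 3215 406.5 419.6 [array([407. , 420.1]), array([40. , 92.1]), np.float64(82.4)]
```

View pics/t_tray.png

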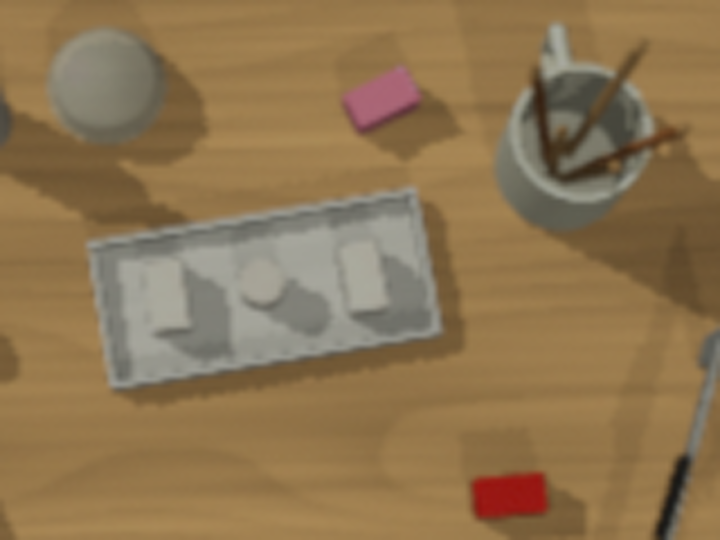

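View pics/t_tong.png

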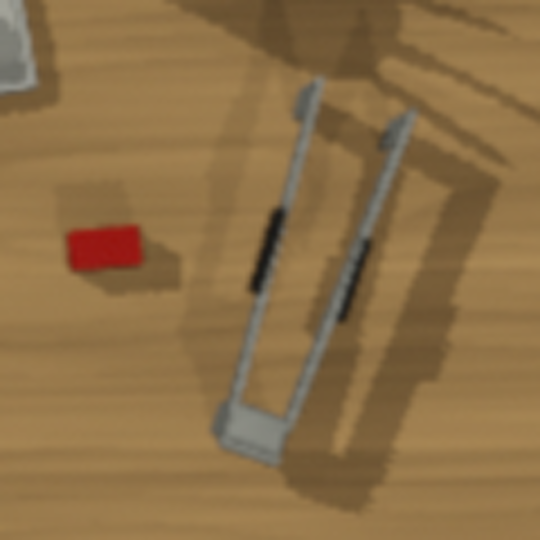

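View pics/t_tw.png

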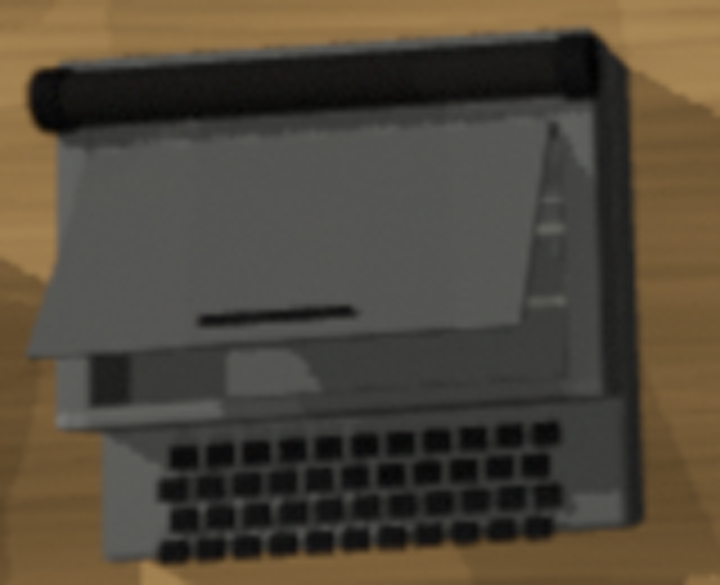

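View pics/s_tray.png

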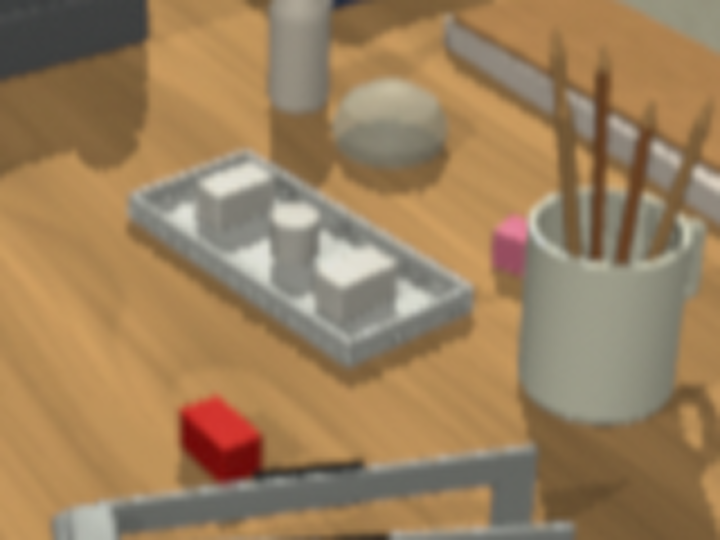

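View pics/s_tong.png

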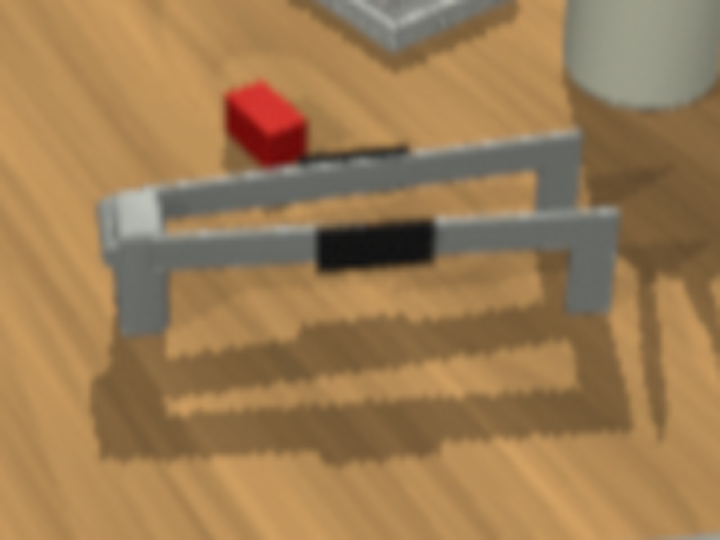

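Round eraser candidates in the top view: middle white (318,222), white blocks (296,226) and (340,222), pink (345,182), red (373,270). Only the middle one is circular, and the crop confirms it. The tongs are at (420,275). Next I fit poses from both views.

```bash
cat > fit.py <<'E'
from h import *
from scipy.optimize import minimize, differential_evolution
def box(x0,x1,y0,y1,z0,z1): return np.array([[x,y,z] for x in(x0,x1) for y in(y0,y1) for z in(z0,z1)],float)
def place(P,x,y,a):
    c,s=np.cos(a),np.sin(a); return np.c_[x+c*P[:,0]-s*P[:,1], y+s*P[:,0]+c*P[:,1], P[:,2]]
S=4
def sil(n,parts):
    m=np.zeros((480*S,640*S),np.uint8)
    for P in parts:
        h=cv2.convexHull(np.float32((proj(n,P)+.5)*S)).reshape(-1,2)
        cv2.fillConvexPoly(m,np.int32(np.round(h*16)),1,shift=4)
    return cv2.resize(m.astype(np.float32),(640,480),interpolation=cv2.INTER_AREA)
def iou(a,b): return np.minimum(a,b).sum()/np.maximum(a,b).sum()
def fit(model,p0,masks,step):
    f=lambda p:-sum(iou(sil(n,model(p)),m.astype(np.float32)) for n,m in masks.items())
    p0=np.array(p0,float); sx=np.vstack([p0]+[p0+np.eye(len(p0))[i]*step[i] for i in range(len(p0))])
    r=minimize(f,p0,method="Nelder-Mead",options=dict(initial_simplex=sx,maxiter=250,xatol=.01,fatol=1e-4))
    return r.x,r.fun
def m_tw(p):
    P=[box(-140,-67,-150,150,0,57),box(-67,140,-150,150,0,100)]
    P.append(box(95,140,-160,160,100,127))
    a=p[3]; L=box(0,140,-127.5,127.5,-6,0); Q=np.c_[85-L[:,0]*np.cos(a)+L[:,2]*np.sin(a),L[:,1],106+L[:,0]*np.sin(a)+L[:,2]*np.cos(a)]
    P.append(Q); return [place(q,*p[:3]) for q in P]
def m_tray(p): return [place(box(-45,45,-100,100,0,16),*p)]
def m_tongs(p):
    o=[]; o.append(place(box(-116,-88,-20,20,0,56),*p))
    for s in(1,-1):
        arm=np.array([[x,s*y,z] for x,y in((-88,16),(105,29.5)) for z in(37,55)]+[[x,s*(y-4),z] for x,y in((-88,16),(105,29.5)) for z in(37,55)],float)
        o.append(place(arm,*p)); o.append(place(box(85,105,min(s*25.5,s*29.5),max(s*25.5,s*29.5),0,55),*p))
    return o
def draw(n,im,parts,col):
    for P in parts:
        h=cv2.convexHull(np.float32(proj(n,P))).reshape(-1,1,2); cv2.polylines(im,[np.int32(np.round((h+.5)*64))],True,col,1,cv2.LINE_AA,shift=4) 
E
python3 - <<'E'
from fit import *
ld=lambda t:{n:np.load(f"m_{n}_{t}.npy") for n in("top","side")}
print("base check", back("top",[[285,475]],0))
def masks(t,area):
    pass
# regrab best masks
def best(n,t,k=0): return spotter.masks_of(n,t)[k]["region"]
tw={n:best(n,"typewriter") for n in("top","side")}
tr={n:best(n,"tray") for n in("top","side")}
# fill tray
for d in(tr,tw):
  for n in d:
    c=cv2.findContours(d[n].astype(np.uint8),0,2)[0]; z=np.zeros((480,640),np.uint8)
    cv2.drawContours(z,[max(c,key=cv2.contourArea)],-1,1,-1); d[n]=z
to={"side":best("side","tongs")}
for d in(tw,tr): print([int(m.sum()) for m in d.values()])
ex=cv2.minAreaRect
p=back("top",[[150,258]],60)[0]; print("tw guess",p)
r=fit(m_tw,[p[0],p[1],.06,.5],tw,[15,15,.1,.15]); print("typewriter",r[0].round(3),r[1])
rs=[(fit(m_tw,r[0],{n:tw[n]},[8,8,.05,.1])) for n in tw]; print([ (q[0].round(3),round(q[1],3)) for q in rs])
p=back("top",[[319,225]],8)[0]
t=fit(m_tray,[p[0],p[1],.1],tr,[10,10,.1]); print("tray",t[0].round(3),t[1])
print([ (q[0].round(3),round(q[1],3)) for q in [fit(m_tray,t[0],{n:tr[n]},[5,5,.05]) for n in tr]])
for n,uv in(("top",[[318.5,222.3]]),): print("round",back(n,uv,30))
# blocks & round tops from crop pixels (4.5x, off 260,160)
c=np.array([[264,281],[168,294],[363,275]])/4.5+[260,160]-.5
print("tops",back("top",c,29).round(1))
c=np.array([[296,216],[236,184],[357,273]])/4.5+[280,210]-.5
print("side tops",back("side",c,29).round(1))
for nm,z in(("mug",95),("paperweight",20),("glue_bottle",60),("stapler",40)):
    m=np.load(f"m_top_{nm}.npy")
# tongs from top crop: heel corners top z56, tips top z55, plates
c=np.array([[322,80],[412,112],[253,428],[282,212],[255,292],[370,240],[343,320]])/4.5+[350,215]-.5
print("tongs top",back("top",c,55).round(1))
c=np.array([[578,135],[615,212],[580,210],[140,210],[377,228],[160,185],[160,235]])/4.5+[270,280]-.5
print("tongs side",back("side",c,55).round(1))
print("mug",back("top",[[388,178]],95),back("side",[[413,262]],95), "paperw",back("top",[[283,178]],20),"glue",back("top",[[253,184]],60),"red",back("top",[[373,270]],22), "stap",back("top",[[500,283]],40))
E
```

```text
base check [[15.72176021 -7.46603749  0.        ]]
[14492, 6447]
[2486, 1854]
tw guess [567.87490315 327.57765326  60.        ]
typewriter [5.70351e+02 3.33494e+02 2.60000e-02 5.69000e-01] -1.8652381896972656
[(array([5.69461e+02, 3.33111e+02, 4.40000e-02, 5.97000e-01]), np.float64(-0.963)), (array([5.76324e+02, 3.41212e+02, 2.40000e-02, 5.62000e-01]), np.float64(-0.918))]
tray [ 6.56681e+02 -1.04501e+02  1.45000e-01] -1.9110387563705444
[(array([ 6.55208e+02, -1.04480e+02,  1.43000e-01]), np.float64(-0.964)), (array([ 6.58326e+02, -1.04533e+02,  1.49000e-01]), np.float64(-0.967))]
round [[ 656.3210347  -106.08815081   30.        ]]
tops [[ 657.5 -105.2   29. ]
 [ 650.9  -48.5   29. ]
 [ 659.8 -163.8   29. ]]
side tops [[ 658.3 -105.1   29. ]
 [ 647.2  -56.3   29. ]
 [ 655.3 -173.3   29. ]]
tongs top [[ 620.3 -371.1   55. ]
 [ 600.6 -421.9   55. ]
 [ 423.3 -322.    55. ]
 [ 544.7 -344.3   55. ]
 [ 499.5 -326.7   55. ]
 [ 527.6 -393.7   55. ]
 [ 482.6 -375.9   55. ]]
tongs side [[ 619.4 -373.9   55. ]
 [ 600.2 -425.2   55. ]
 [ 588.1 -416.8   55. ]
 [ 424.8 -324.3   55. ]
 [ 506.5 -384.3   55. ]
 [ 439.9 -313.2   55. ]
 [ 424.8 -343.2   55. ]]
mug [[ 756.02886172 -285.05923472   95.        ]] [[ 718.56357781 -292.48022319   95.        ]] paperw [[781.70226154 -12.62296175  20.        ]] glue [[756.56950961  63.3722462   60.        ]] red [[ 527.30980958 -246.87223854   22.        ]] stap [[ 485.60821087 -571.80817617   40.        ]]
```

Typewriter ≈ (569,333), yaw ≈ 2°; the press point is ≈ (557,333). Round eraser ≈ (657,-105); tray yaw ≈ 8.3°.

```bash
cat >> h.py <<'E'
from scipy.spatial.transform import Rotation as Ro
def go(x,y,z,yaw=None,s=None):
    s=s or env.state(); R=Ro.from_euler("xyz",s["ee_rot"],degrees=True)
    d=R.inv().apply(np.array([x,y,z])-s["ee_pos"]); sp=0
    if yaw is not None: sp=-((yaw-s["ee_rot"][2]+180)%360-180)
    print("delta",d.round(1),"spin",round(np.radians(sp),3),"from",s["ee_pos"].round(1),s["ee_rot"].round(2),"F",s["force"].round(1),"w",round(s["gripper_width"],1),"t",round(s["time_s"],2))
E
python3 -c "
from h import *
go(557,333,225)"
```

```text
delta [-455.6 -112.8  -11. ] spin 0.0 from [144.4 556.6 214. ] [179.99  -0.   165.46] F [-0.   0.1 -0.5] w 91.4 t 1.45
```

{"name": "apply_moves", "arguments": {
  "plan": [
    {"jaw": 1, "delta_pos": [-30, -8, -11], "spin": 0},
    {"jaw": 1, "delta_pos": [-85, -21, -11], "spin": 0},
    {"jaw": 1, "delta_pos": [-140, -35, -11], "spin": 0},
    {"jaw": 1, "delta_pos": [-195, -48, -11], "spin": 0},
    {"jaw": 1, "delta_pos": [-250, -62, -11], "spin": 0},
    {"jaw": 1, "delta_pos": [-305, -76, -11], "spin": 0},
    {"jaw": 1, "delta_pos": [-360, -90, -11], "spin": 0},
    {"jaw": 1, "delta_pos": [-410, -102, -11], "spin": 0}
  ],
  "squeeze": 20
}}

```text
time_s: 2.45
ee_pos: [517.3, 353.7, 225.0]
ee_rot: [180.0, 0.0, 165.4]
force: [1.0, 0.2, -0.9]
gripper_width: 14.3
```

```bash
python3 -c "
from h import *
go(557,333,120)"
```

```text
delta [-43.6 -10.1 105. ] spin 0.0 from [517.3 353.7 225. ] [1.7998e+02 1.0000e-02 1.6542e+02] F [ 1.   0.2 -0.9] w 14.3 t 2.45
```

{"name": "apply_moves", "arguments": {
  "plan": [
    {"jaw": 1, "delta_pos": [-44, -10, 0], "spin": 0},
    {"jaw": 1, "delta_pos": [-44, -10, 20], "spin": 0},
    {"jaw": 1, "delta_pos": [-44, -10, 38], "spin": 0},
    {"jaw": 1, "delta_pos": [-44, -10, 52], "spin": 0},
    {"jaw": 1, "delta_pos": [-44, -10, 66], "spin": 0},
    {"jaw": 1, "delta_pos": [-44, -10, 80], "spin": 0},
    {"jaw": 1, "delta_pos": [-44, -10, 93], "spin": 0},
    {"jaw": 1, "delta_pos": [-44, -10, 105], "spin": 0}
  ]
}}

```text
time_s: 3.45
ee_pos: [557.1, 333.1, 119.2]
ee_rot: [180.0, -0.0, 165.4]
force: [-0.6, 0.5, 3.2]
gripper_width: 0.4
```

```bash
python3 -c "
from h import *
for n in ('top','side'): im=cams.grab_frame(n); cv2.imwrite(f'pics/{n}1.png',im[...,::-1])
go(557,333,106)"
```

```text
delta [ 0.1  0.3 12.2] spin 0.0 from [557.  332.7 118.2] [-1.7994e+02 -6.0000e-02  1.6543e+02] F [-0.4 -0.6 -0.2] w 0.3 t 3.55
```

View pics/side1.png

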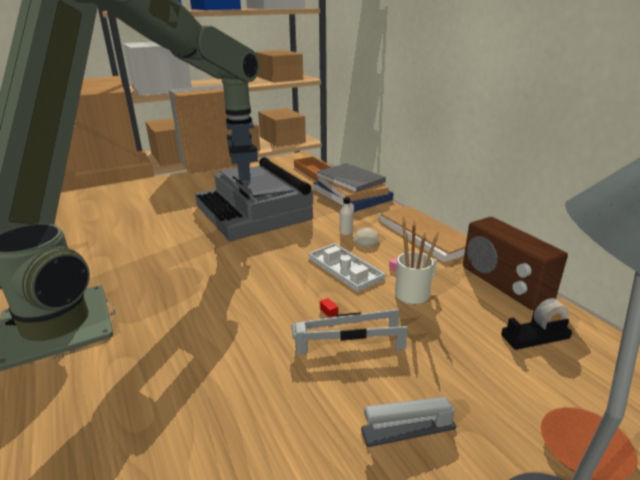

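The gripper at (243,185) is pressing the lid almost down. I continue to the stop, in small steps and watching the force.

{"name": "apply_moves", "arguments": {
  "plan": [
    {"jaw": 1, "delta_pos": [0, 0, 4], "spin": 0},
    {"jaw": 1, "delta_pos": [0, 0, 8], "spin": 0},
    {"jaw": 1, "delta_pos": [0, 0, 11], "spin": 0},
    {"jaw": 1, "delta_pos": [0, 0, 13], "spin": 0},
    {"jaw": 1, "delta_pos": [0, 0, 14], "spin": 0},
    {"jaw": 1, "delta_pos": [0, 0, 14], "spin": 0},
    {"jaw": 1, "delta_pos": [0, 0, 14], "spin": 0},
    {"jaw": 1, "delta_pos": [0, 0, 14], "spin": 0}
  ]
}}

```text
time_s: 4.55
ee_pos: [556.8, 332.8, 106.2]
ee_rot: [-180.0, -0.0, 165.4]
force: [-4.2, -0.8, 10.7]
gripper_width: 0.5
```

{"name": "apply_moves", "arguments": {
  "plan": [
    {"jaw": 1, "delta_pos": [0, 0, 3], "spin": 0},
    {"jaw": 1, "delta_pos": [0, 0, 4], "spin": 0},
    {"jaw": 1, "delta_pos": [0, 0, 5], "spin": 0},
    {"jaw": 1, "delta_pos": [0, 0, 5], "spin": 0},
    {"jaw": 1, "delta_pos": [0, 0, 5], "spin": 0},
    {"jaw": 1, "delta_pos": [0, 0, 5], "spin": 0},
    {"jaw": 1, "delta_pos": [0, 0, 5], "spin": 0},
    {"jaw": 1, "delta_pos": [0, 0, 5], "spin": 0}
  ]
}}

```text
time_s: 5.55
ee_pos: [556.8, 332.9, 106.1]
ee_rot: [179.9, 0.1, 165.4]
force: [-8.8, -3.3, 22.7]
gripper_width: 0.8
```

```bash
python3 - <<'E'
from fit import *
go(557,333,225)
# tongs pose from points: fit x,y,yaw with both cams
from scipy.optimize import least_squares
tp={"top":[([[322,80],[412,112]],350,215)],}
T=np.array([[322,78],[413,110],[268,252],[357,280],[254,430]])/4.5+[350,215]-.5
Mt=[[105,28,55],[105,-28,55],[0,28,57],[0,-28,57],[-102,0,56]]
Sd=np.array([[578,133],[616,210],[377,226],[590,312],[140,333],[355,151]])/4.5+[270,280]-.5
Ms=[[105,28,55],[105,-28,55],[0,-28,57],[95,-29.5,0],[-102,-20,0],[0,28,57]]
def f(p,w=(1,1)):
    return np.r_[w[0]*(proj("top",place(np.array(Mt,float),*p))-T).ravel(),w[1]*(proj("side",place(np.array(Ms,float),*p))-Sd).ravel()]
for w in((1,1),(1,0),(0,1)):
    r=least_squares(f,[510,-360,-.35],x_scale=[10,10,.1],args=(w,),loss="soft_l1"); print(w,r.x.round(3),np.abs(r.fun).max().round(2)); print(f(r.x).round(1)) if w==(1,1) else 0
    p=r.x if w==(1,1) else p
ti=cams.grab_frame("top");si=cams.grab_frame("side")
for nm,n,im,(x0,y0,x1,y1) in(("o_t","top",ti,(260,160,450,330)),("o_s","side",si,(280,210,440,370))):
    K=4; 
    big=cv2.resize(im[y0:y1,x0:x1,::-1],None,fx=K,fy=K,interpolation=2)
    for parts,c in((m_tongs(p),(0,255,0)),(m_tray([656,-104.5,.145]),(255,0,0)),([place(box(-1,1,-1,1,30,30),657,-105,0)],(0,0,255))):
        for P in parts:
            h=cv2.convexHull(np.float32((proj(n,P)+.5-[x0,y0])*K)); cv2.polylines(big,[np.int32(h)],True,c,1,16)
    cv2.imwrite(f"pics/{nm}.png",big)
E
```

```text
delta [  -0.3    0.4 -118.9] spin 0.0 from [556.8 332.9 106.1] [1.7991e+02 7.0000e-02 1.6544e+02] F [-8.8 -3.3 22.7] w 0.8 t 5.55
(1, 1) [ 5.15248e+02 -3.59454e+02 -3.77000e-01] 1.71
[ 0.3 -0.7  0.6 -0.3 -0.6 -1.4  0.4 -0.  -0.1  0.7  1.  -0.6  0.4 -0.3
 -0.3  0.2 -0.6  0.2 -0.8  1.7 -0.6 -1. ]
(1, 0) [ 5.14273e+02 -3.59206e+02 -3.71000e-01] 1.19
(0, 1) [ 5.16105e+02 -3.58993e+02 -3.88000e-01] 1.49
```

View pics/o_t.png

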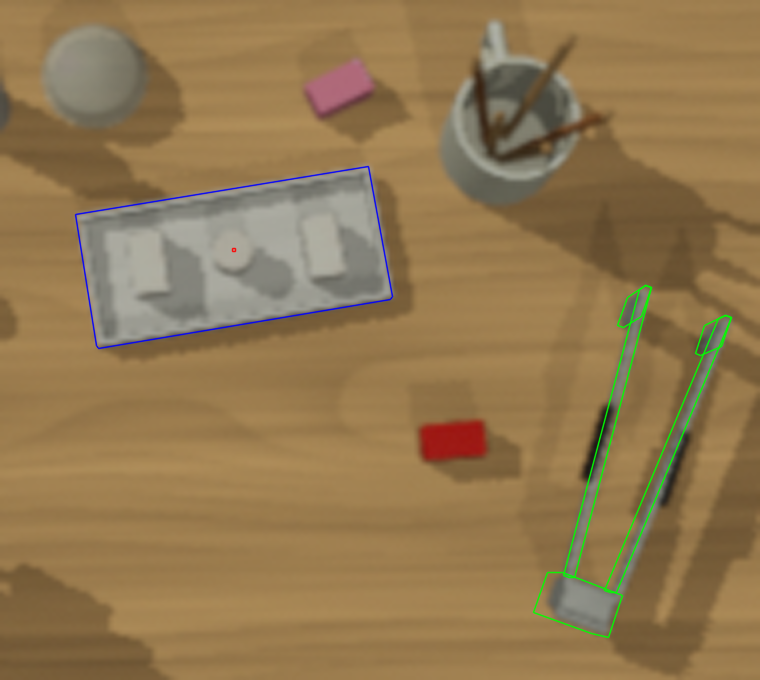

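View pics/o_s.png

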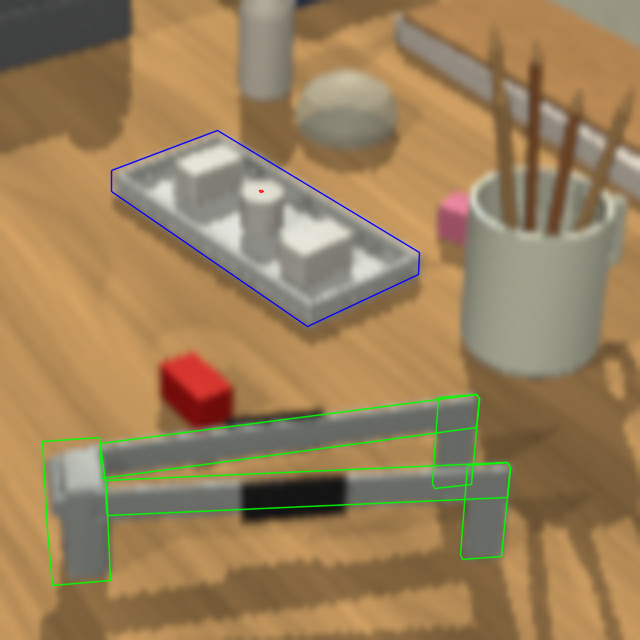

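Lid at its stop: TCP held at 106.1 mm against 22.7 N. I retreat and check that it stays shut. The tongs overlay fits well in both views: (515,-359.5), yaw -21.6°.

{"name": "apply_moves", "arguments": {
  "plan": [
    {"jaw": 1, "delta_pos": [0, 0, -20], "spin": 0},
    {"jaw": 1, "delta_pos": [0, 0, -70], "spin": 0},
    {"jaw": 1, "delta_pos": [0, 0, -124], "spin": 0},
    {"jaw": 0, "delta_pos": [0, -50, -124], "spin": 0},
    {"jaw": 0, "delta_pos": [0, -105, -124], "spin": 0},
    {"jaw": 0, "delta_pos": [0, -160, -124], "spin": 0},
    {"jaw": 0, "delta_pos": [0, -215, -124], "spin": 0},
    {"jaw": 0, "delta_pos": [0, -270, -124], "spin": 0}
  ]
}}

```text
time_s: 6.65
ee_pos: [488.4, 69.4, 229.6]
ee_rot: [179.9, 0.2, 165.5]
force: [-0.2, -0.9, 0.7]
gripper_width: 47.5
```

```bash
python3 - <<'E'
from fit import *
im=cams.grab_frame("side"); im2=cams.grab_frame("top")
a=cv2.resize(im[140:260,180:330,::-1],None,fx=2.6,fy=2.6); b=cv2.resize(im2[190:320,65:225,::-1],None,fx=2.4,fy=2.4)
cv2.imwrite("pics/lid.png",np.hstack([a,b]))
go(515,-359.5,225,158.4)
E
```

```text
delta [-136.  -405.3    5.4] spin 0.118 from [487.4  67.1 229.8] [-1.7995e+02  1.1000e-01  1.6516e+02] F [0.1 0.1 0.3] w 55.7 t 6.75
```

View pics/lid.png

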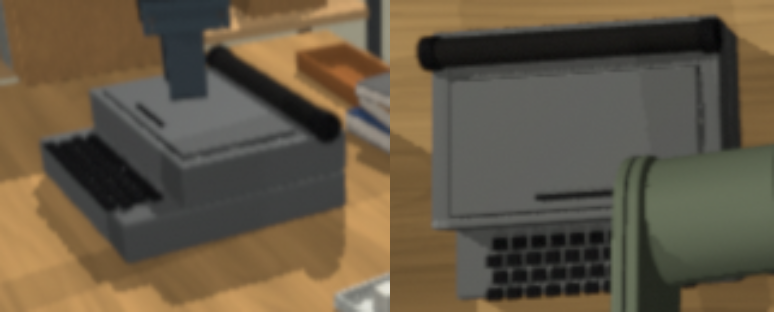

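The lid lies flush and shut, the slot at (565,195) is level with the housing. Next, above the tongs.

{"name": "apply_moves", "arguments": {
  "plan": [
    {"jaw": 0, "delta_pos": [-18, -52, 5], "spin": 0.015},
    {"jaw": 0, "delta_pos": [-36, -105, 5], "spin": 0.03},
    {"jaw": 0, "delta_pos": [-53, -158, 5], "spin": 0.045},
    {"jaw": 0, "delta_pos": [-71, -210, 5], "spin": 0.06},
    {"jaw": 0, "delta_pos": [-88, -262, 5], "spin": 0.075},
    {"jaw": 0, "delta_pos": [-106, -315, 5], "spin": 0.09},
    {"jaw": 0, "delta_pos": [-123, -367, 5], "spin": 0.105},
    {"jaw": 0, "delta_pos": [-136, -405, 5], "spin": 0.118}
  ]
}}

```text
time_s: 7.75
ee_pos: [515.9, -361.4, 224.9]
ee_rot: [-179.9, 0.2, 158.3]
force: [0.7, 0.9, -0.5]
gripper_width: 91.3
```

```bash
python3 - <<'E'
from fit import *
go(515,-359.5,90,158.4)
E
```

```text
delta [  1.9   1.6 134.9] spin -0.001 from [ 515.9 -361.4  224.9] [-1.7994e+02  1.6000e-01  1.5833e+02] F [ 0.7  0.9 -0.5] w 91.3 t 7.75
```

{"name": "apply_moves", "arguments": {
  "plan": [
    {"jaw": 0, "delta_pos": [1, 1, 40], "spin": 0},
    {"jaw": 0, "delta_pos": [1, 1, 80], "spin": 0},
    {"jaw": 0, "delta_pos": [1, 1, 115], "spin": 0},
    {"jaw": 0, "delta_pos": [1, 1, 135], "spin": 0},
    {"jaw": 0, "delta_pos": [1, 1, 135], "spin": 0},
    {"jaw": 0, "delta_pos": [1, 1, 135], "spin": 0},
    {"jaw": 0, "delta_pos": [1, 1, 135], "spin": 0},
    {"jaw": 0, "delta_pos": [1, 1, 135], "spin": 0}
  ]
}}

```text
time_s: 8.75
ee_pos: [516.1, -360.7, 90.9]
ee_rot: [-179.9, 0.3, 158.3]
force: [-0.7, 0.2, 0.4]
gripper_width: 91.6
```

```bash
python3 - <<'E'
from fit import *
im=cams.grab_frame("side"); cv2.imwrite("pics/g1.png",cv2.resize(im[200:400,240:460,::-1],None,fx=3.5,fy=3))
go(515,-359.5,27,158.4)
E
```

```text
delta [ 1.6  0.8 63.7] spin -0.001 from [ 515.9 -360.6   90.7] [-179.91    0.24  158.33] F [-0.3  0.7  1.4] w 91.4 t 8.8
```

View pics/g1.png

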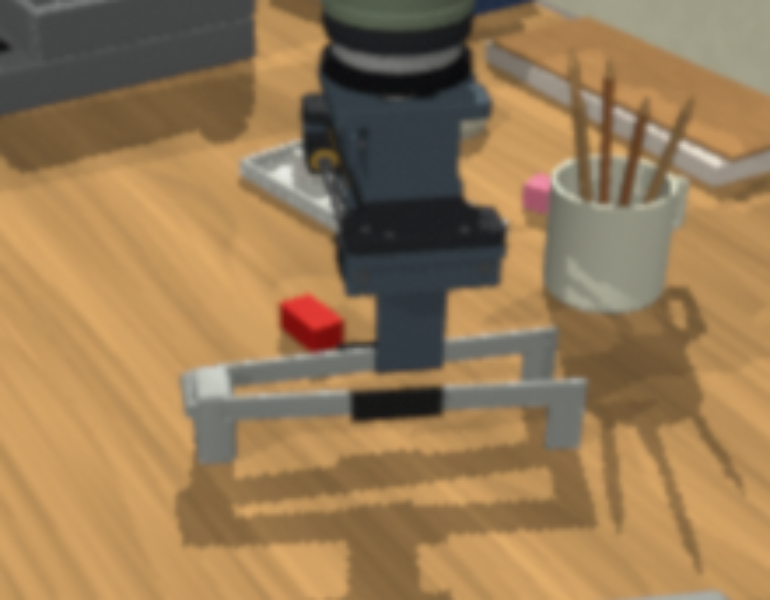

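{"name": "apply_moves", "arguments": {
  "plan": [
    {"jaw": 0, "delta_pos": [1, 0, 20], "spin": 0},
    {"jaw": 0, "delta_pos": [1, 1, 40], "spin": 0},
    {"jaw": 0, "delta_pos": [1, 1, 56], "spin": 0},
    {"jaw": 0, "delta_pos": [1, 1, 64], "spin": 0},
    {"jaw": 0, "delta_pos": [1, 1, 64], "spin": 0},
    {"jaw": 0.2, "delta_pos": [1, 1, 64], "spin": 0},
    {"jaw": 0.3, "delta_pos": [1, 1, 64], "spin": 0},
    {"jaw": 0.34, "delta_pos": [1, 1, 64], "spin": 0}
  ],
  "squeeze": 8
}}

```text
time_s: 9.8
ee_pos: [515.8, -359.7, 27.2]
ee_rot: [-179.9, 0.3, 158.3]
force: [0.6, 0.2, 0.2]
gripper_width: 63.9
```

```bash
python3 - <<'E'
from fit import *
im=cams.grab_frame("side"); cv2.imwrite("pics/g2.png",cv2.resize(im[260:380,260:440,::-1],None,fx=4,fy=4))
go(515,-359.5,27,158.4)
E
```

```text
delta [ 0.7 -0.1  0. ] spin -0.001 from [ 515.7 -359.6   27. ] [-179.9     0.28  158.33] F [ 0.  -0.2  0.2] w 61.1 t 9.85
```

View pics/g2.png

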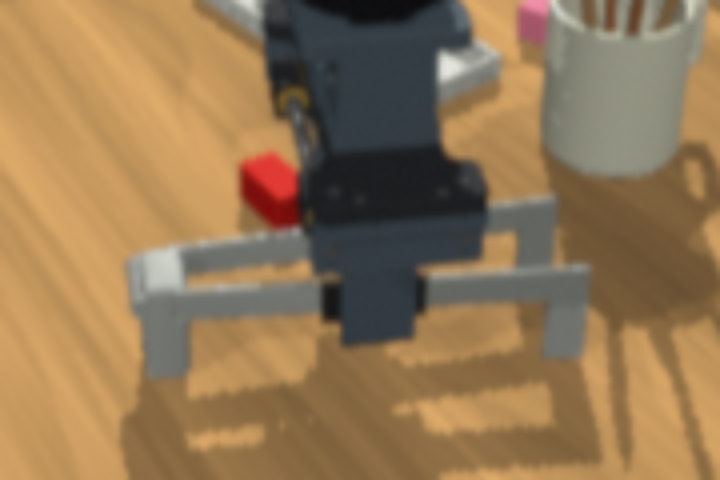

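The finger at (375,300) is centred on the grip plate, with the tongs between the fingers. I close lightly.

{"name": "apply_moves", "arguments": {
  "plan": [
    {"jaw": 0.36, "delta_pos": [0, 0, 0], "spin": 0},
    {"jaw": 0.38, "delta_pos": [0, 0, 0], "spin": 0},
    {"jaw": 0.4, "delta_pos": [0, 0, 0], "spin": 0},
    {"jaw": 0.41, "delta_pos": [0, 0, 0], "spin": 0},
    {"jaw": 0.41, "delta_pos": [0, 0, 0], "spin": 0},
    {"jaw": 0.41, "delta_pos": [0, 0, 0], "spin": 0},
    {"jaw": 0.41, "delta_pos": [0, 0, 0], "spin": 0},
    {"jaw": 0.41, "delta_pos": [0, 0, 0], "spin": 0}
  ]
}}

```text
time_s: 10.85
ee_pos: [516.0, -359.6, 27.3]
ee_rot: [-179.9, 0.3, 158.3]
force: [0.3, 1.4, 2.7]
gripper_width: 53.7
```

{"name": "apply_moves", "arguments": {
  "plan": [
    {"jaw": 0.415, "delta_pos": [0, 0, -3], "spin": 0},
    {"jaw": 0.415, "delta_pos": [0, 0, -8], "spin": 0},
    {"jaw": 0.415, "delta_pos": [0, 0, -16], "spin": 0},
    {"jaw": 0.415, "delta_pos": [0, 0, -26], "spin": 0},
    {"jaw": 0.415, "delta_pos": [0, 0, -38], "spin": 0},
    {"jaw": 0.415, "delta_pos": [0, 0, -50], "spin": 0},
    {"jaw": 0.415, "delta_pos": [0, 0, -58], "spin": 0},
    {"jaw": 0.415, "delta_pos": [0, 0, -60], "spin": 0}
  ]
}}

```text
time_s: 11.85
ee_pos: [516.0, -359.6, 88.1]
ee_rot: [-179.9, 0.4, 158.3]
force: [0.7, 0.2, 0.3]
gripper_width: 53.2
```

```bash
python3 - <<'E'
from fit import *
im=cams.grab_frame("side"); cv2.imwrite("pics/g3.png",cv2.resize(im[220:380,260:440,::-1],None,fx=4,fy=3.7))
a=np.radians(8.3); e=np.array([657,-105])
for back_ in (95,):
    g=e-95*np.array([np.cos(a),np.sin(a)]); print(g)
go(g[0],g[1],115,188.3)
E
```

```text
[ 562.99505004 -118.7138391 ]
delta [ 45.  241.1 -27.8] spin -0.523 from [ 515.9 -359.5   87.9] [-179.9     0.35  158.32] F [-0.8  0.2 -1.1] w 53.6 t 11.9
```

View pics/g3.png

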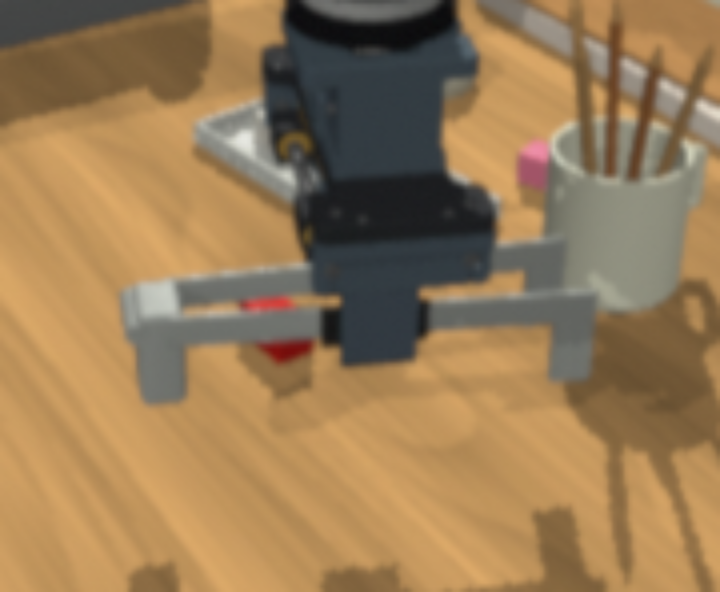

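The tongs are lifted level with tips open. I carry them to above the eraser.

{"name": "apply_moves", "arguments": {
  "plan": [
    {"jaw": 0.415, "delta_pos": [2, 12, -12], "spin": -0.05},
    {"jaw": 0.415, "delta_pos": [8, 45, -25], "spin": -0.13},
    {"jaw": 0.415, "delta_pos": [16, 85, -28], "spin": -0.21},
    {"jaw": 0.415, "delta_pos": [24, 128, -28], "spin": -0.29},
    {"jaw": 0.415, "delta_pos": [32, 170, -28], "spin": -0.37},
    {"jaw": 0.415, "delta_pos": [39, 208, -28], "spin": -0.45},
    {"jaw": 0.415, "delta_pos": [44, 233, -28], "spin": -0.51},
    {"jaw": 0.415, "delta_pos": [45, 241, -28], "spin": -0.523}
  ]
}}

```text
time_s: 12.9
ee_pos: [563.0, -116.9, 115.6]
ee_rot: [-179.7, 0.3, -171.5]
force: [0.4, 0.0, -1.8]
gripper_width: 53.8
```

```bash
python3 - <<'E'
from fit import *
for n,(x0,y0,x1,y1) in (("side",(270,170,430,330)),("top",(250,160,400,310))):
    im=cams.grab_frame(n); cv2.imwrite(f"pics/c1{n}.png",cv2.resize(im[y0:y1,x0:x1,::-1],None,fx=3.7,fy=3.7,interpolation=2))
go(563,-118.7,50,188.3)
E
```

```text
delta [ 0.4 -0.2 65.4] spin 0.001 from [ 563.  -118.1  115.4] [-179.73    0.26 -171.62] F [ 0.7 -0.3 -1.4] w 53.2 t 13.0
```

View pics/c1side.png

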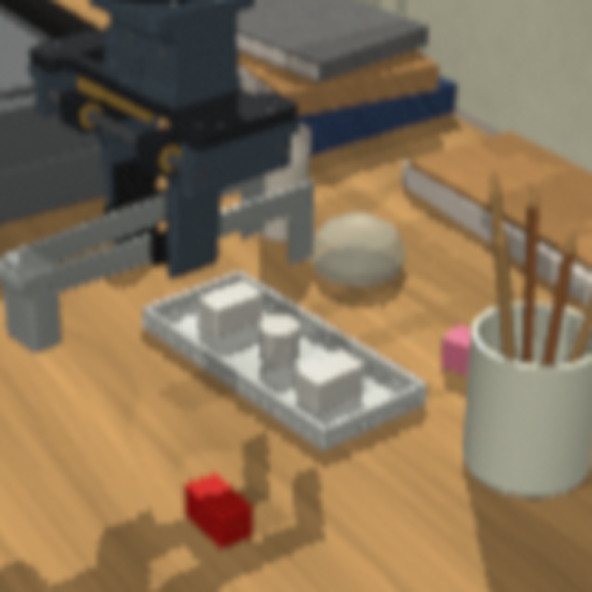

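View pics/c1top.png

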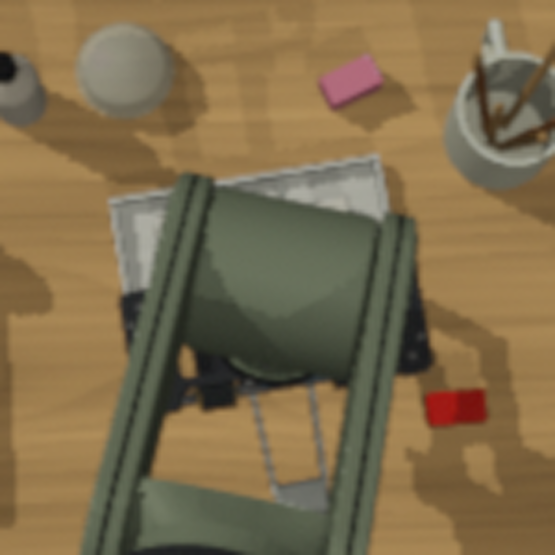

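```bash
cat > ov.py <<'E'
from fit import *
def tong_overlay(out,win,K=4.5,dx=0,dz=0,w=53.5,pitch=0):
    im=cams.grab_frame("side"); s=env.state(); x0,y0,x1,y1=win
    p=s["ee_pos"]; a=np.radians(s["ee_rot"][2]-180)
    big=cv2.resize(im[y0:y1,x0:x1,::-1],None,fx=K,fy=K,interpolation=2)
    c=(56-w)
    o=[box(-116,-88,-14,14,0,56)]
    for q in(1,-1):
        ti=q*(25.5-c); to=q*(29.5-c)
        o.append(np.array([[-88,q*y,z] for y in(12,16) for z in(37,55)]+[[105,y,z] for y in(ti,to) for z in(37,55)],float))
        o.append(box(85,105,min(ti,to),max(ti,to),0,55))
    for P in o:
        P=P.copy(); P[:,0]+=dx; P=place(P,p[0],p[1],a); P[:,2]+=p[2]-27.2+dz
        h=cv2.convexHull(np.float32((proj("side",P)+.5-[x0,y0])*K)); cv2.polylines(big,[np.int32(h)],True,(0,255,0),1,16)
    for P in [place(np.array([[14*np.cos(t),14*np.sin(t),z] for t in np.linspace(0,6.28,40)]),657,-105,0) for z in(4,30)]:
        cv2.polylines(big,[np.int32((proj("side",P)+.5-[x0,y0])*K)],True,(0,0,255),1,16)
    cv2.imwrite(out,big); print(s["ee_pos"].round(1),s["ee_rot"].round(2),s["gripper_width"].round(1),s["force"].round(1),s["time_s"])
E
python3 -c "
from ov import *
tong_overlay('pics/ov1.png',(265,200,395,320))"
```

```text
Traceback (most recent call last):
  File "ov.py", line 17, in tong_overlay
    cv2.imwrite(out,big); print(s["ee_pos"].round(1),s["ee_rot"].round(2),s["gripper_width"].round(1),s["force"].round(1),s["time_s"])
                                                                          ^^^^^^^^^^^^^^^^^^^^^^^^
AttributeError: 'float' object has no attribute 'round'
```

View pics/ov1.png

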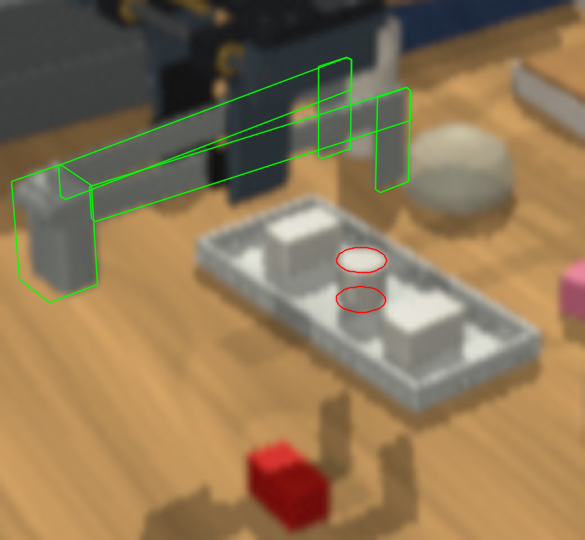

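The overlay matches the tongs and the eraser top at (362,260). I lower by 80 mm, tips straddling the eraser.

{"name": "apply_moves", "arguments": {
  "plan": [
    {"jaw": 0.415, "delta_pos": [0, 0, 10], "spin": 0},
    {"jaw": 0.415, "delta_pos": [0, 0, 24], "spin": 0},
    {"jaw": 0.415, "delta_pos": [0, 0, 38], "spin": 0},
    {"jaw": 0.415, "delta_pos": [0, 0, 48], "spin": 0},
    {"jaw": 0.415, "delta_pos": [0, 0, 50], "spin": 0},
    {"jaw": 0.415, "delta_pos": [0, 0, 50], "spin": 0},
    {"jaw": 0.415, "delta_pos": [0, 0, 50], "spin": 0},
    {"jaw": 0.415, "delta_pos": [0, 0, 50], "spin": 0}
  ]
}}

```text
time_s: 14.05
ee_pos: [563.5, -119.2, 65.8]
ee_rot: [-179.7, 0.3, -171.7]
force: [0.1, 0.1, -1.0]
gripper_width: 53.6
```

```bash
sed -i 's/s\["gripper_width"\].round(1)/s["gripper_width"]/' ov.py; python3 -c "
from ov import *
tong_overlay('pics/ov2.png',(265,200,395,320))"
```

```text
[ 563.4 -119.2   65.8] [-179.69    0.3  -171.68] 53.446697824181086 [-0.3 -0.6 -2.2] 14.1
```

View pics/ov2.png

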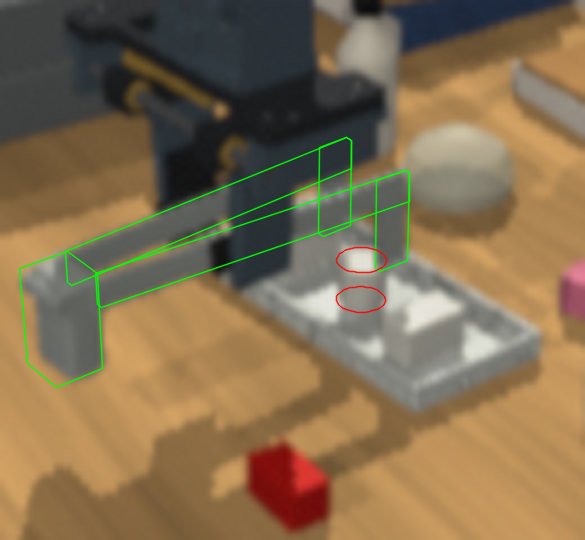

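{"name": "apply_moves", "arguments": {
  "plan": [
    {"jaw": 0.415, "delta_pos": [0, 0, 5], "spin": 0},
    {"jaw": 0.415, "delta_pos": [0, 0, 11], "spin": 0},
    {"jaw": 0.415, "delta_pos": [0, 0, 17], "spin": 0},
    {"jaw": 0.415, "delta_pos": [0, 0, 23], "spin": 0},
    {"jaw": 0.415, "delta_pos": [0, 0, 28], "spin": 0},
    {"jaw": 0.415, "delta_pos": [0, 0, 30], "spin": 0},
    {"jaw": 0.415, "delta_pos": [0, 0, 30], "spin": 0},
    {"jaw": 0.415, "delta_pos": [0, 0, 30], "spin": 0}
  ]
}}

```text
time_s: 15.1
ee_pos: [563.8, -119.4, 35.9]
ee_rot: [-179.7, 0.3, -171.7]
force: [-0.7, 0.2, -1.5]
gripper_width: 53.3
```

```bash
python3 -c "
from ov import *
tong_overlay('pics/ov3.png',(265,200,395,320))"
```

```text
[ 563.8 -119.4   36. ] [-179.68    0.32 -171.68] 53.20423540218375 [-0.7 -0.  -0.8] 15.15
```

View pics/ov3.png

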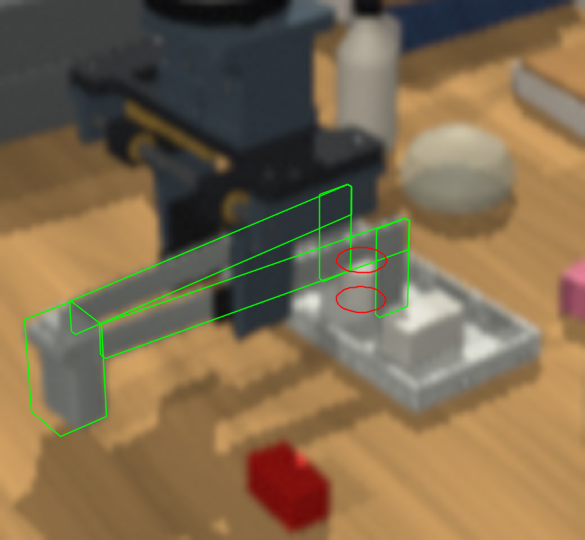

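The near tip at (392,270) is beside the eraser, clear of the block; no contact force. I close.

{"name": "apply_moves", "arguments": {
  "plan": [
    {"jaw": 0.43, "delta_pos": [0, 0, 0], "spin": 0},
    {"jaw": 0.45, "delta_pos": [0, 0, 0], "spin": 0},
    {"jaw": 0.47, "delta_pos": [0, 0, 0], "spin": 0},
    {"jaw": 0.49, "delta_pos": [0, 0, 0], "spin": 0},
    {"jaw": 0.51, "delta_pos": [0, 0, 0], "spin": 0},
    {"jaw": 0.53, "delta_pos": [0, 0, 0], "spin": 0},
    {"jaw": 0.56, "delta_pos": [0, 0, 0], "spin": 0},
    {"jaw": 0.6, "delta_pos": [0, 0, 0], "spin": 0}
  ],
  "squeeze": 15
}}

```text
time_s: 16.15
ee_pos: [563.8, -119.4, 36.0]
ee_rot: [-179.7, 0.3, -171.7]
force: [-0.4, -0.5, -1.1]
gripper_width: 44.7
```

{"name": "apply_moves", "arguments": {
  "plan": [
    {"jaw": 0.7, "delta_pos": [0, 0, 0], "spin": 0},
    {"jaw": 0.7, "delta_pos": [0, 0, 0], "spin": 0},
    {"jaw": 0.7, "delta_pos": [0, 0, 0], "spin": 0},
    {"jaw": 0.7, "delta_pos": [0, 0, 0], "spin": 0},
    {"jaw": 0.7, "delta_pos": [0, 0, -2], "spin": 0},
    {"jaw": 0.7, "delta_pos": [0, 0, -5], "spin": 0},
    {"jaw": 0.7, "delta_pos": [0, 0, -10], "spin": 0},
    {"jaw": 0.7, "delta_pos": [0, 0, -15], "spin": 0}
  ]
}}

```text
time_s: 17.15
ee_pos: [563.8, -119.3, 51.5]
ee_rot: [-179.7, 0.3, -171.7]
force: [0.6, 0.4, -0.6]
gripper_width: 44.6
```

```bash
python3 -c "
from ov import *
tong_overlay('pics/ov4.png',(265,200,395,320),w=45)"
```

```text
[ 564.2 -119.4   52.1] [-179.65    0.41 -171.67] 44.95470611712343 [ 0.6 -0.4  0.1] 17.2
```

View pics/ov4.png

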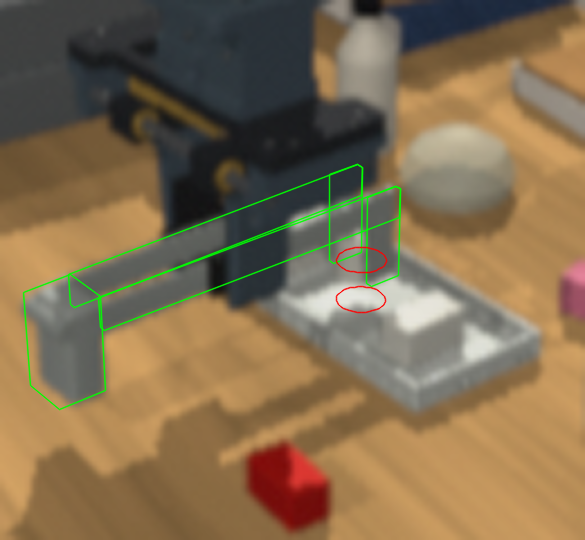

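The width stopped at 44.7 mm (pinching); the eraser has risen with the tips. I lift the rest of the way.

{"name": "apply_moves", "arguments": {
  "plan": [
    {"jaw": 0.7, "delta_pos": [0, 0, -12], "spin": 0},
    {"jaw": 0.7, "delta_pos": [0, 0, -32], "spin": 0},
    {"jaw": 0.7, "delta_pos": [0, 0, -54], "spin": 0},
    {"jaw": 0.7, "delta_pos": [0, 0, -76], "spin": 0},
    {"jaw": 0.7, "delta_pos": [0, 0, -98], "spin": 0},
    {"jaw": 0.7, "delta_pos": [0, 0, -116], "spin": 0},
    {"jaw": 0.7, "delta_pos": [0, 0, -126], "spin": 0},
    {"jaw": 0.7, "delta_pos": [0, 0, -130], "spin": 0}
  ]
}}

```text
time_s: 18.2
ee_pos: [563.3, -118.8, 182.8]
ee_rot: [-179.6, 0.5, -171.7]
force: [-0.1, 0.5, -1.4]
gripper_width: 45.0
```

{"name": "apply_moves", "arguments": {
  "plan": [
    {"jaw": 0.7, "delta_pos": [0, 0, 0], "spin": 0},
    {"jaw": 0.7, "delta_pos": [0, 0, 0], "spin": 0},
    {"jaw": 0.7, "delta_pos": [0, 0, 0], "spin": 0},
    {"jaw": 0.7, "delta_pos": [0, 0, 0], "spin": 0},
    {"jaw": 0.7, "delta_pos": [0, 0, 0], "spin": 0},
    {"jaw": 0.7, "delta_pos": [0, 0, 0], "spin": 0},
    {"jaw": 0.7, "delta_pos": [0, 0, 0], "spin": 0},
    {"jaw": 0.7, "delta_pos": [0, 0, 0], "spin": 0}
  ]
}}

```text
time_s: 19.2
ee_pos: [563.3, -118.8, 182.9]
ee_rot: [-179.6, 0.5, -171.7]
force: [-0.2, 0.0, -1.1]
gripper_width: 44.9
```

```bash
python3 -c "
from ov import *
tong_overlay('pics/ov5.png',(245,130,405,310),w=45,K=3.3)
im=cams.grab_frame('side'); cv2.imwrite('pics/f_side.png',im[...,::-1])
print(env.state()['qvel'].round(2))"
```

```text
[ 563.3 -118.8  182.9] [-179.63    0.46 -171.68] 45.07246905142429 [-0.5  0.1 -1.8] 19.25
[-0.07  0.02 -0.03  0.04  0.09  0.09]
```

View pics/ov5.png

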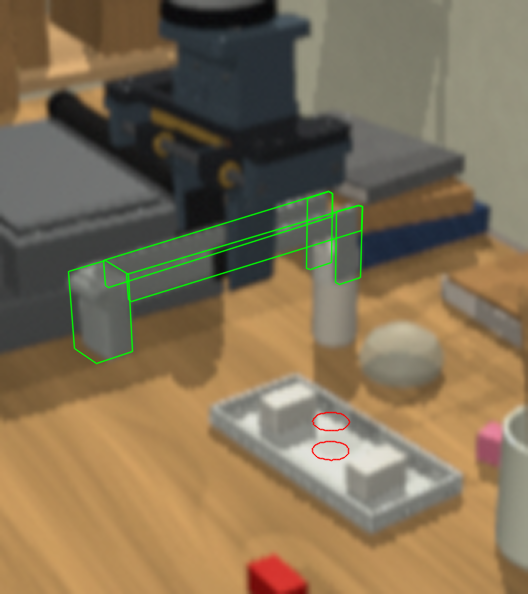

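View pics/f_side.png

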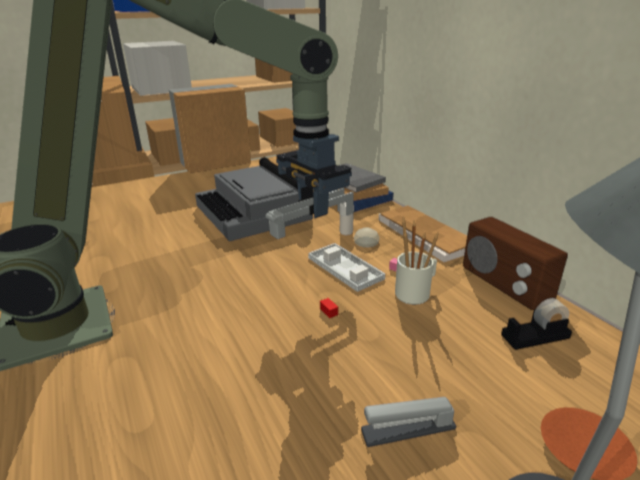

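The tray holds only the two blocks now; the eraser's place is empty and the lid is shut. The tips overlap the glue bottle in view, so I zoom in to confirm.

```bash
python3 -c "
from ov import *
im=cams.grab_frame('side'); cv2.imwrite('pics/z.png',cv2.resize(im[175:245,310:380,::-1],None,fx=8,fy=8,interpolation=2))
im=cams.grab_frame('top'); cv2.imwrite('pics/z2.png',cv2.resize(im[160:310,240:390,::-1],None,fx=3.5,fy=3.5,interpolation=2))
e=place(np.array([[14*np.cos(t),14*np.sin(t),z] for t in np.linspace(0,6.28,40) for z in (151,177)]),657,-105,0); print(proj('side',e).min(0),proj('side',e).max(0))
print([ (round(d['confidence'],2),d['extent']) for d in spotter.masks_of('side','eraser_round')])"
```

```text
[339.61888679 201.6981248 ] [351.41882277 216.39103016]
[(0.22, [220.3, 165.0, 289.3, 199.7])]
```

View pics/z.png

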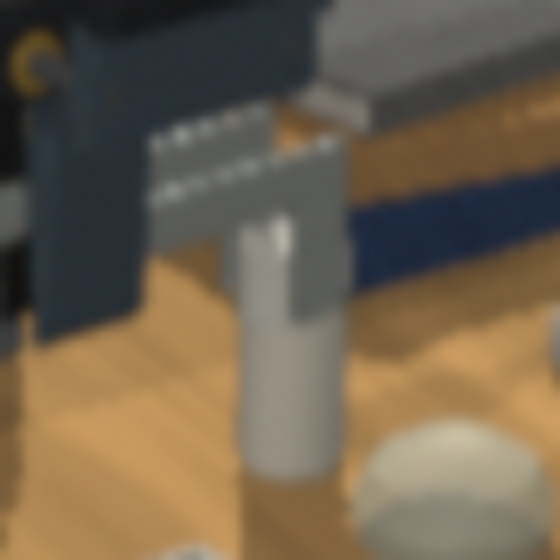

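View pics/z2.png

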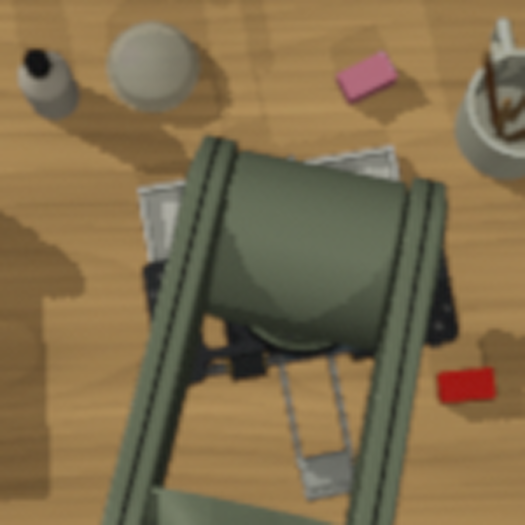

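A bright rim at the eraser's predicted place (345,205) shows between the tips. The width holding at 45 mm against 15 N confirms the pinch. I hand in.

```bash
python3 -c "
from h import *
print(env.job_done()); s=env.state(); print(s['ee_pos'].round(1),s['gripper_width'],s['time_s'])"
```

```text
the job is handed in; nothing more can be done
None
the job is handed in; nothing more can be done
```

The lid is shut, and the arm was still holding the round eraser in the air with the tongs when I handed the job in at about 19.4 s. No verdict was reported.

- **Lid:** I pressed it to its stop. The tool halted at 106 mm under about 23 N, and later pictures show the lid flush.
- **Eraser:** I gripped the tongs lightly, carried them open to the tray, closed them on the middle (round) eraser and lifted. From the arm's height, its underside should be about 150 mm above the desk.
- **Grip:** With a 15 N squeeze the jaws stayed at about 45 mm, the width at which the tongs meet the eraser. The arm was at rest.
- **Everything else:** Both rectangular erasers are in the tray. The mug, paperweight, stapler and glue bottle look unmoved, though I did not measure them again.

**Weak checks:** The network that finds the round eraser did not find it in the last side picture; its only report was a low-confidence false one. The eraser was in front of the white glue bottle there, and the arm hid the tips from above. So the hold rests on the jaw width, the empty place in the tray and the eraser's outline between the tips.

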